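Roll a shaft blank into the V-cradle and home against its stop

TASK

Roll the loose aluminium bar along the bench by pushing its side, up the little ramp of the steel V-cradle, until it drops into the V; then push its free end so that it slides along the V until its other end is against the stop plate. Use only the fingertips or the outside of the fingers: do not grip or lift the bar. Leave the beaker, the dropper bottle, the timer and the marker where they are, and finish with the bar at rest in the V and the robot clear of everything.

Things in the scene. Friction and masses are not known exactly. Their poses are not given: they have to be found in the camera images.
- bar: Smooth solid aluminium bar, diameter 28 mm, length 140 mm, about 0.23 kg, loose; it starts lying on the bench between robot and cradle, roughly parallel to the V. Origin: middle of the bar, on its axis (14 mm above the bench at first). y axis: along the bar to its left end (the stop's side); x and z turn as it rolls. It rolls with slight resistance; on the ramp it may roll slowly back.
- bar_left (a point): Centre of the bar's left end face (70 mm from its middle), the end that must come against the stop plate.
- bar_right (a point): Centre of the bar's right end face, the free end to push on.
- cradle: Steel V-cradle fixed to the bench, 104 mm deep (x), 130 mm wide (y). Origin: on the bench under the bottom line of the V, mid-width; x across the V away from the robot, y along the V to the left, z up. Bottom of the V: x = 0, 2 mm high. Its near flank slopes 30 degrees, up to the lip; its far flank 60 degrees, up to 32 mm high at x = 17 mm; back at x = 32 mm. V from y = -65 to 65 mm, -y end open.
- ramp_foot (a point): Middle of the ramp's front edge, at bench height, 72 mm before the V's bottom line (cradle x = -72 mm). The ramp is as wide as the cradle, 130 mm, and has no side walls.
- lip (a point): Middle of the lip where the ramp ends and the V begins: 10.5 mm above the bench, cradle x = -15 mm. The ramp rises evenly from its foot to here.
- stop (a point): On the inner face of the stop plate at the left (+y) end of the V, at the height of the seated bar's axis: cradle y = +65 mm. The plate is dark steel, 8 mm thick, 40 mm high, from cradle x = -14 to +32 mm.
- seat (a point): Where the middle of the bar is when it lies in the V with its left end against the stop: in the cradle's frame x = -5.1 mm, y = -5 mm, z = 21.1 mm. Axes as the cradle's. The bar's right end then sticks out 10 mm beyond the cradle's open end.
- beaker_100: Small clear beaker, 57 mm in diameter, 71 mm tall, standing to the left of the bar. Origin: centre of its underside. Leave alone.
- indicator_a: Amber dropper bottle with a red rubber teat, 38 mm in diameter, 107 mm tall, standing behind the cradle. Origin: centre of its underside. Leave alone.
- timer: Small white digital timer lying flat, 60 x 62 x 20 mm, to the right of the bar. Origin: centre of its underside. Leave alone.
- marker_black: White marker with a black cap, 135 mm long, 12 mm thick, lying to the left of the cradle and its ramp, beyond the stop, roughly across the direction of the V. Origin: centre of its underside. Leave alone.

How it is judged:
On the way, in this order (a step that is already met when the one before it is completed fails the run):
1. the bar, lying low, has rolled at least 70 degrees about its axis (angle between bar's own z axis and vertical above 1.2 rad and height (world z) of bar below 0.032 m), for 0.02 s.
2. the bar lies in the V along its whole width (x of bar in the frame of seat between -0.0035 and 0.0035 m and z of bar in the frame of seat between -0.0035 and 0.0035 m and angle between the y axis of bar and the y axis of cradle, either way round below 0.06 rad), for 0.2 s.
At the end, for the whole second after the job is handed in: The bar lies at rest in the V, on both flanks (its middle within 3.5 mm of the seat across the V and in height, parallel to it within 0.06 rad), with its left end against the stop plate (gap under 4 mm) (all of step 2 and y of bar in the frame of seat between -0.004 and 0.003 m and linear speed of bar below 0.02 m/s and angular speed of bar below 0.3 rad/s); the robot touches nothing.
It fails at once if the bar is lifted off (its middle more than 38 mm or an end more than 45 mm above the bench) (height (world z) of bar above 0.038 m or height (world z) of any of bar_left, bar_right above 0.045 m).
It fails at once if the beaker is shifted by more than 20 mm or tipped over (distance of beaker_100 from where it was at the start of the episode above 0.02 m or angle between beaker_100's own z axis and vertical above 0.5 rad).
It fails at once if the dropper bottle is shifted by more than 20 mm or tipped over (distance of indicator_a from where it was at the start of the episode above 0.02 m or angle between indicator_a's own z axis and vertical above 0.5 rad).
It fails at once if the timer is shifted by more than 20 mm (distance of timer from where it was at the start of the episode above 0.02 m).
It fails at once if the marker is shifted by more than 20 mm (distance of marker_black from where it was at the start of the episode above 0.02 m).
It also fails if it takes over 48 s, if anything falls off the work surface, if the arm or the gripper's body presses on something with over 40 N, if the wrist force passes 120 N, or if a joint passes its speed limit or range.

ROBOT

A 6-joint arm with a two-finger parallel gripper is mounted at the origin on a cart in front of the work surface, level with it; the furniture and walls round the work are solid. World frame = base frame: x ahead of the robot, y to its left, z up, the work surface at z = 0. Lengths are in m, angles in rad, forces in N, time in s.
With the tool pointing down it reaches from about 0.35 to 0.925 m from the base axis. Payload 6.4 kg.
Tool frame: the origin (TCP) lies between the finger pads; the fingertips stand 17 mm ahead of it and the grasp point (between the pads) lies 2 mm behind it; z points along the fingers, y is the line along which they close (so a half turn about z gives the same grasp; the last joint's range is limited). The gripper opens to 85 mm and grips with 20 to 120 N. Pads are 22 mm wide; open, the fingers measure 114 mm over their backs; the gripper's body (76 mm by 85 mm) begins 54 mm behind the grasp point. The pads swing forward as they close: fully open they stand 13 mm farther back than shut.
Start: joints at [1.122, 0.245, 1.558, -0, 1.339, -0.174], TCP at [0.176, 0.626, 0.248] pointing down, gripper open.
Joint ranges: [-3.13, 3.13], [-1.02, 2.26], [0.13, 2.54], [-0.95, 4.09], [0.21, 2.88], [-2.74, 2.74]. Speed limits (rad/s): [2.57, 2.57, 3.14, 3.14, 3.14, 3.14].

INTERFACE

Orientations are given as a unit quaternion [w, x, y, z].
In Python, from workcell import env gives the robot as it stands. Calls block until the motion is done:
- env.move_ptp(position, orientation): joint-space move of the TCP to a pose.
- env.move_linear(position, ori=None, v=0.15, f_stop=None): straight line of the TCP; ori=None keeps the orientation; v is the mean speed in m/s. With f_stop (N) it stops when the force on the tool has changed by that much, and returns True; else False.
- env.set_joints(angles): joint-space move.
- env.open_gripper() and env.gripper_close(grasp_force=None): open the fingers fully, or close them until they stop; grasp_force is the grip in N (None keeps the last).
- env.pause(seconds).
- env.inverse_kinematics(position, orientation): joint angles nearest the present ones, or None.
- env.read_camera(name): name is "scene" or "top" or "wrist"; returns the picture (480x640x3 uint8, red, green, blue); there is no depth.
- env.get_calibration(name): a dict with "fx", "fy", "cx", "cy" (pixels), "distortion" ([k1, k2, p1, p2, k3] as OpenCV has them; the pictures are not rectified), "rvec" (rotation vector, rad) and "tvec" (3), from world to camera coordinates, as OpenCV has them. Camera axes: x right, y down, z forward; pixel columns grow to the right and rows downward; lengths in m; the calibration is good to about 2 mm. A picture is of the moment at which its call begins: read the wrist's pose just before it. get_calibration takes no time and is no camera call; for the wrist camera it gives the pose at the moment of the call.
A pose or a line that the arm cannot do raises env.IKError and nothing moves.
- env.hand_in(): hands the job in; it is judged then, once.
Readings, each from a call of its own:
- env.current_clock(): time.
- env.current_joint_positions(): joint angles.
- env.current_joint_velocities(): joint speeds.
- env.current_joint_efforts(): joint torques, N m.
- env.current_tool_pos(): TCP position.
- env.current_tcp_rot(): TCP orientation.
- env.current_ft_force(): force on the tool from outside, world axes, zero at the start.
- env.current_ft_torque(): the same for the moment, N m.
- env.current_gripper_width(): finger opening in m.
- env.current_grip_force(): force on a finger pad.
Only numpy, scipy, OpenCV 4.12 (cv2) and the standard library are available. Lean on these libraries where they do the work, as an engineer would, in place of code of your own. Each camera call takes 0.05 s, during which the arm holds its last target. There are 200 camera calls.

## Working session

There is one attempt and no reset: what is moved stays moved. The work goes in short steps, each a Python script; the robot and the scene stay as the last script left them, time stands still between calls to the robot, and variables do not carry over. Pictures are saved under pics/ and viewed, at most 10 in all, crops included, and the job is handed in when it is done.

```bash
mkdir -p pics; python3 - <<'E'
from workcell import env
import cv2
for n in ("top","scene"):
    cv2.imwrite(f"pics/{n}0.png",env.read_camera(n)[:,:,::-1])
    c=env.get_calibration(n);print(n,c)
E
```

```text
top {'fx': 576.6364538150129, 'fy': 576.6364538150129, 'cx': 315.1724152559085, 'cy': 238.15069212846078, 'distortion': array([-0.18717235,  0.        ,  0.        ,  0.        ,  0.        ]), 'rvec': array([ 2.19904514, -2.1426417 ,  0.08089195]), 'tvec': array([-0.01802119,  0.61663152,  0.87155484])}
scene {'fx': 467.69676680599457, 'fy': 467.69676680599457, 'cx': 323.8379652293212, 'cy': 240.78706117975852, 'distortion': array([-0.04902749,  0.        ,  0.        ,  0.        ,  0.        ]), 'rvec': array([ 1.10226294, -2.00234977,  1.30821366]), 'tvec': array([0.33054862, 0.26169853, 0.39603349])}
```

View pics/top0.png

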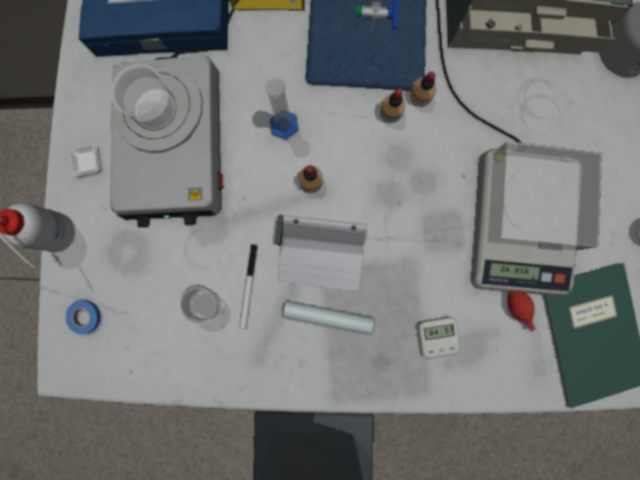

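View pics/scene0.png

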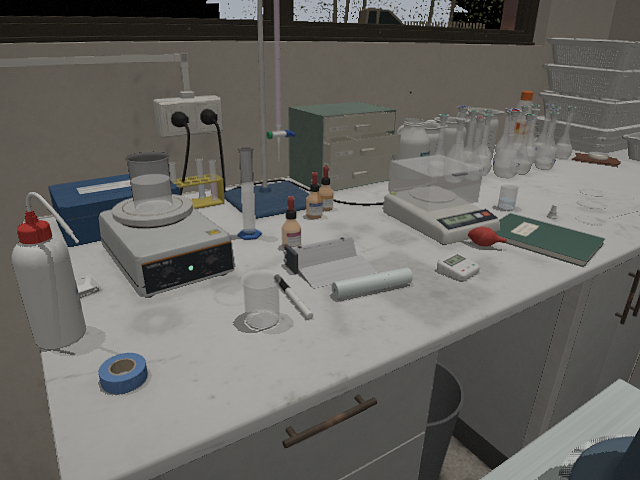

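The top view shows the bar at about (328,317), the cradle with its ramp at about (320,252) and the stop at its left (278,230). The marker is at (249,285), the beaker at (202,304), the timer at (438,337) and the bottle at (310,178).

```bash
python3 - <<'E'
import cv2
a=cv2.imread("pics/top0.png")[200:350,240:400]
cv2.imwrite("pics/crop1.png",cv2.resize(a,None,fx=4,fy=4,interpolation=cv2.INTER_CUBIC)) 
E
cp pics/crop1.png pics/crop1v.png
```

```text
(no output)
```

View pics/crop1.png

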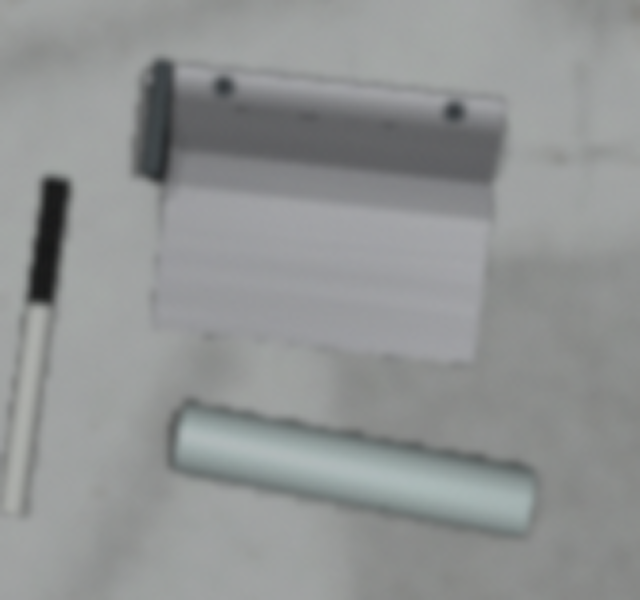

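The crop shows these points (crop pixels):
- ramp foot corners (153,327) and (474,361)
- lip (166,186) and (492,218)
- V bottom (172,152) and (495,182)
- back edge (175,65) and (507,100)
- bar ends (181,435) and (531,500)

```bash
cat > h.py <<'E'
import cv2,numpy as np
from workcell import env
from scipy.optimize import least_squares
def proj(P,name="top"):
    c=env.get_calibration(name);K=np.array([[c['fx'],0,c['cx']],[0,c['fy'],c['cy']],[0,0,1]])
    return cv2.projectPoints(np.array(P,float).reshape(-1,3),c['rvec'],c['tvec'],K,c['distortion'])[0][:,0]
def back(uv,z,name="top"):
    c=env.get_calibration(name);K=np.array([[c['fx'],0,c['cx']],[0,c['fy'],c['cy']],[0,0,1]])
    n=cv2.undistortPoints(np.array(uv,float).reshape(-1,1,2),K,c['distortion'])[:,0]
    R=cv2.Rodrigues(c['rvec'])[0];o=-R.T@c['tvec'];d=np.c_[n,np.ones(len(n))]@R
    return o+d*((z-o[2])/d[:,2])[:,None]
def tf(p,L):
    x,y,a=p;L=np.array(L,float);c,s=np.cos(a),np.sin(a)
    return np.c_[x+c*L[:,0]-s*L[:,1],y+s*L[:,0]+c*L[:,1],L[:,2]]
def fit(L,uv,p0):
    r=least_squares(lambda p:(proj(tf(p,L))-uv).ravel(),p0);return r.x,r.fun.reshape(-1,2)
E
python3 - <<'E'
from h import *
L=np.array([[-72,65,0],[-72,-65,0],[-15,65,10.5],[-15,-65,10.5],[0,65,2],[0,-65,2],[32,65,32],[32,-65,32]])/1e3
uv=np.array([[153,327],[474,361],[166,186],[492,218],[172,152],[495,182],[175,65],[507,100]])/4+[240,200]
p,r=fit(L,uv,[.6,0,0]);print("cradle",p,r.round(1).tolist())
uvb=np.array([[181,435],[531,500]])/4+[240,200]
b=back(uvb,.014);print("bar",b,np.linalg.norm(b[0]-b[1]),b.mean(0),np.arctan2(*(b[0]-b[1])[[0,1]]*[-1,1]))
print(back([[254,246],[244,327]],.006),"marker")
print(back([[419,320],[455,318],[460,354],[423,357]],.02),"timer")
print(back([[202,308]],.0),"beaker")
print(env.current_joint_positions(),env.current_tcp_rot())
E
```

```text
cradle [ 0.61355996 -0.01454125 -0.0766533 ] [[-0.2, 0.7], [0.6, 0.5], [-0.1, 0.0], [0.0, 0.4], [-0.2, -0.4], [-0.2, 0.4], [-0.0, -0.7], [0.2, -1.0]]
bar [[ 0.50562066  0.04218216  0.014     ]
 [ 0.48370566 -0.095662    0.014     ]] 0.13957535637190147 [ 0.49466316 -0.02673992  0.014     ] -0.15766437562034896
[[0.60362397 0.09564643 0.006     ]
 [0.47436289 0.1074338  0.006     ]] marker
[[ 0.49326309 -0.16751731  0.02      ]
 [ 0.49728277 -0.22469888  0.02      ]
 [ 0.440845   -0.23394971  0.02      ]
 [ 0.43554245 -0.17516846  0.02      ]] timer
[[0.50192315 0.17724359 0.        ]] beaker
[ 1.12193963e+00  2.45762516e-01  1.55895215e+00  9.44099078e-06
  1.33872265e+00 -1.74109983e-01] [-2.87039441e-04  1.36942716e-01  9.90578539e-01 -8.76540424e-04]
```

```bash
cat >> h.py <<'E'
C=np.array([0.61356,-0.01454,-0.07665])
def W(x,y,z): return tf(C,[[x,y,z]])[0]
def Q(yaw): return [0,np.sin(-yaw/2),np.cos(-yaw/2),0]   # tool y at this yaw from world y, pointing down
def snap(n,box=None,s=1,cam="top"):
    a=env.read_camera(cam)[:,:,::-1]
    if box: a=a[box[1]:box[3],box[0]:box[2]]
    cv2.imwrite(f"pics/{n}.png",cv2.resize(a,None,fx=s,fy=s,interpolation=cv2.INTER_CUBIC))
E
python3 - <<'E'
from h import *
q=Q(C[2])
env.move_ptp(W(-.168,-.017,.15),q)
env.move_linear(W(-.168,-.017,.04),v=.12)
print(env.current_ft_force())
print(env.move_linear(W(-.168,-.017,-.004),v=.015,f_stop=4))
z=env.current_tool_pos();print(z,env.current_ft_force(),env.current_clock())
env.move_linear(W(-.168,-.017,z[2]+.006),v=.03)
snap("t1",(200,180,440,390),3)
E
```

```text
[ 0.65608616 -0.46903528 -1.02185135]
True
[ 0.44480483 -0.01864026  0.0038308 ] [-0.46301795  0.519647    4.04267815] 5.7833
```

View pics/t1.png

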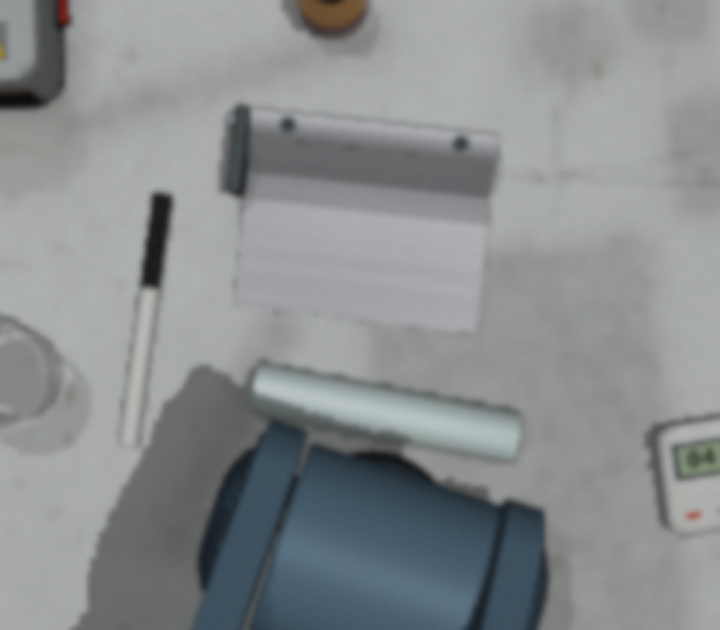

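The bar has not moved. Opened, the fingertips are only 4 mm ahead of the TCP. Next I roll the bar to the ramp with both fingers.

```bash
python3 - <<'E'
from h import *
env.move_linear(W(-.083,-.017,.010),v=.04)
env.move_linear(W(-.038,-.017,.0183),v=.025)
print(env.current_clock(),env.current_ft_force())
snap("t2",(200,180,440,390),3)
snap("s2",(260,200,460,340),3,"scene")
E
```

```text
10.4583 [ 0.38343775  0.49123043 -0.78190596]
```

View pics/s2.png

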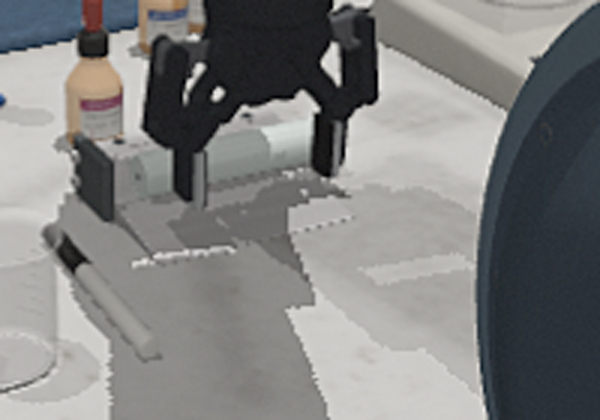

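The bar lies between crop (130,170) and (320,140), at the lip or just past it, with the fingers behind it and its left end short of the stop. I push a few millimetres more, retreat and look.

```bash
python3 - <<'E'
from h import *
env.move_linear(W(-.0335,-.017,.0195),v=.02)
env.pause(.3);print(env.current_ft_force())
env.move_linear(W(-.045,-.017,.0195),v=.04)
env.move_linear(W(-.16,-.017,.06),v=.12)
env.gripper_close(30)
print(env.current_clock())
snap("t3",(240,200,400,350),4)
E
```

```text
[-0.10928844 -0.53921549  0.11086654]
13.6083
```

View pics/t3.png

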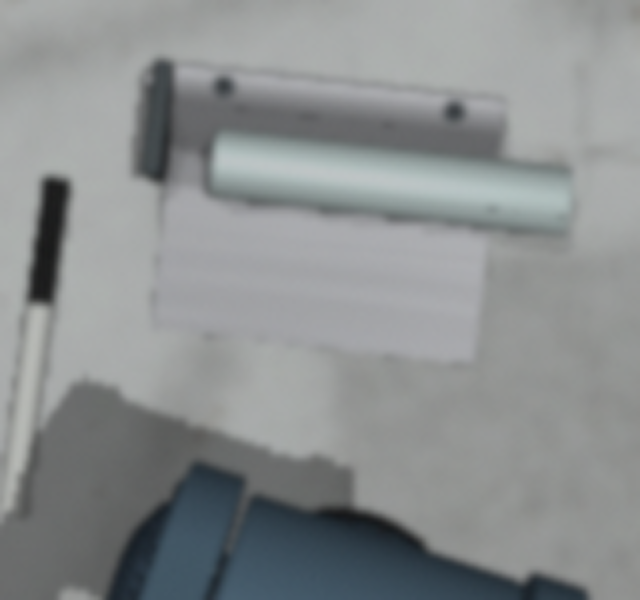

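The bar is seated in the V, with its left end at crop (211,165) and its right end at (573,198). It is about 16 mm short of the stop, so now I push the free end.

```bash
python3 - <<'E'
from h import *
b=back(np.array([[211,165],[573,198]])/4+[240,200],.0211);c,s=np.cos(C[2]),np.sin(C[2])
print("bar in cradle",(b[:,:2]-C[:2])@np.array([[c,-s],[s,c]]))
env.move_linear(W(-.15,-.03,.13),v=.15)
q=min((Q(C[2]+a) for a in (np.pi/2,-np.pi/2)),key=lambda q:abs(env.inverse_kinematics(W(-.005,-.135,.12),q)[5]))
env.move_ptp(W(-.005,-.135,.12),q)
env.move_linear(W(-.005,-.135,.026),v=.1)
env.pause(.2)
hit=env.move_linear(W(-.005,-.079,.026),v=.02,f_stop=6)
p=env.current_tool_pos();print(hit,(p[:2]-C[:2])@np.array([[c,-s],[s,c]]),env.current_ft_force())
env.move_linear(W(-.005,-.125,.026),v=.05)
env.move_linear(W(-.005,-.135,.15),v=.12)
env.move_linear(W(-.1,-.135,.2),v=.15)
print(env.current_clock())
snap("t4",(240,200,400,350),4)
E
```

```text
bar in cradle [[-0.00559199  0.04735375]
 [-0.00403439 -0.09509881]]Traceback (most recent call last):
  File "<stdin>", line 5, in <module>
  File "<stdin>", line 5, in <lambda>
TypeError: 'NoneType' object is not subscriptable
```

```bash
python3 - <<'E'
from h import *
c,s=np.cos(C[2]),np.sin(C[2])
P=W(-.005,-.135,.12)
def Qr(y):  # down, tool y at yaw y
    return Q((y+np.pi)%(2*np.pi)-np.pi)
q=next(q for q in (Qr(C[2]+a) for a in (np.pi/2,-np.pi/2)) if env.inverse_kinematics(P,q) is not None)
print(env.inverse_kinematics(P,q))
env.move_ptp(P,q)
env.move_linear(W(-.005,-.135,.026),v=.1)
env.pause(.2)
hit=env.move_linear(W(-.005,-.079,.026),v=.02,f_stop=6)
p=env.current_tool_pos();print(hit,(p[:2]-C[:2])@np.array([[c,-s],[s,c]]),env.current_ft_force())
env.move_linear(W(-.005,-.125,.026),v=.05)
env.move_linear(W(-.005,-.135,.15),v=.12)
env.move_linear(W(-.1,-.135,.2),v=.15)
print(env.current_clock())
snap("t4",(240,200,400,350),4)
E
```

```text
[-4.27410389e-01  3.11081657e-01  1.72830556e+00 -4.44089210e-16
  1.10220544e+00 -3.50760389e-01]
True [-0.00502948 -0.08480561] [ 0.25372301 -0.63063521  0.67642867]
22.1083
```

View pics/t4.png

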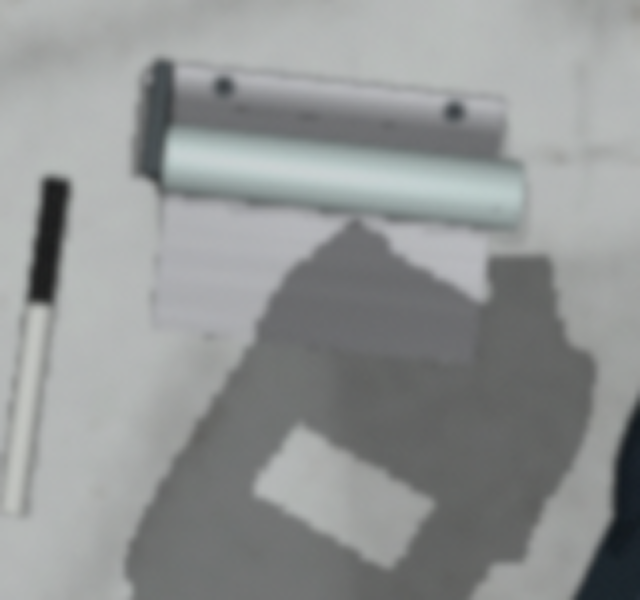

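The bar lies in the V with its left end at (165,158), touching the stop plate, and the arm is clear.

```bash
python3 -c "
from workcell import env
print(env.hand_in())"
```

```text
the job is handed in; nothing more can be done
None
```

I rolled the bar up the ramp into the V and slid it against the stop plate; the last picture shows it seated with the arm clear, and I handed the job in after about 22 s of the 48 s allowed (no verdict was returned).

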